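Clamp a carton in the ratchet clamp for labelling

TASK

Clamp the white carton in the blue ratchet clamp, ready for labelling: press the red release lever down and, keeping it pressed, push the sliding jaw back along its bar all the way to the end stop. Then push the carton in between the jaws until its back is flush against the rail, and push the sliding jaw up against it so that the carton sits snugly between the two jaws. Only press and push with the fingers, lift nothing, and leave the other things on the desk alone.

Things in the scene. Friction and masses are not known exactly. Their poses are not given: they have to be found in the camera images.
- clamp: Clamp fixed to the desk: aluminium rail with a toothed strip, blue fixed jaw at its left end, sliding jaw, steel end stop at its right end. Origin: on the desk where the rail's front face meets the fixed jaw's rubber face. x: away from the robot across the rail (rail x 0 to 36 mm, 43 mm high with teeth); y: along the rail (from +22 to -278 mm); z up. The work goes in front of the rail.
- seat (a point): Point fixed to the clamp: the carton's centre when its back is against the rail and its left end against the fixed jaw (clamp frame -45, -60, 31 mm; clamp's axes). Fixed jaw: y 0 to +19 mm, 58 mm high with screws; both jaws reach 55 mm out in front of the rail (to x -55 mm), just above the desk. Screwed feet reach 28 mm past the rail's ends; end stop 61 mm high.
- jaw (a joint): Clear gap between the two jaws' rubber faces, m, 0 to 0.170 (end stop); grows as the sliding jaw moves along the clamp's -y. Starts at 0.07 to 0.105, too narrow for the carton. A ratchet (6 mm teeth) lets it be pushed closed at any time (clicks, 2 to 5 N) but locks it against opening unless the release lever is held down; then it slides with 2 to 3 N. Stays where left.
- jaw_back (a point): Point on the outer (right, -y) face of the sliding jaw's arm, 19 mm behind its rubber face, 28 mm above the desk, 30 mm in front of the rail's front face; clamp's axes. The flat face spans x -55 to -7 mm and 3 to 53 mm above the desk: push it along the clamp's +y to close. The jaw's saddle goes on 73 mm further along -y over the rail (x -7 to +43 mm), 50 mm high.
- release (a joint): Angle of the red release lever, rad: 0 up, tooth in the rack (the tooth riding on the teeth can lift it to 0.13), 0.22 pressed right down. The tooth is clear of the rack from about 0.15. A spring brings it up again; at the paddle's middle it takes about 4 to 7 N, then meets a hard stop.
- release_pad (a point): Middle of the red ribbed paddle's top, over the rail's middle (clamp x 18 mm), 26 mm behind the jaw's rubber face, 66 mm above the desk when up, sinking 5 mm; paddle 34 mm (x) by 37 mm (y). A blue shoulder plate 34 mm wide stands 17 mm behind it (to -y), 66 to 85 mm above the desk: a fingertip holding the paddle down and moving to -y pushes it and the jaw along. Housing behind it: 79 mm high.
- carton_mid (a point): Centre of the loose white carton: 90 mm deep (x), 120 mm long (y), 62 mm high, 0.1 to 0.23 kg, standing with its long back side to the clamp; this point is 31 mm above its underside. It starts in front of the jaws, back side 9 to 19 mm from their ends, turned under 0.1 rad, and so placed that a straight push along the clamp's +x takes it in between the fully opened jaws.
- carton: The same white carton; origin under its centre, on its underside.
- label_roll: Bystander: roll of white labels lying flat, 121 mm across, 52 mm high, at the right back; origin under its centre.
- small_jar: Bystander: small brown jar with a white lid, 45 mm across, 52 mm high, at the left back; origin under its centre.
- pliers: Bystander: red-handled pliers lying on the desk, 44 x 151 x 10 mm; origin under their centre.
- mug: Bystander: white mug with a red band, 83 mm across, 96 mm high, at the right; origin under it.
- component_box: Bystander: flat grey assortment box, 98 x 128 x 35 mm; origin under its centre.
- glue_stick: Bystander: glue stick standing upright, 27 mm across, 92 mm high; origin under its centre.

How it is judged:
On the way, in this order (a step that is already met when the one before it is completed fails the run):
1. the release lever is pressed down (value of joint release above 0.15 rad), for 0.2 s.
2. the sliding jaw is back at its end stop (value of joint jaw above 0.162 m), for 0.1 s.
3. the carton stands between the jaws with its back flush against the rail (x of carton_mid in the frame of clamp between -0.05 and -0.041 m and angle between the x axis of carton_mid and the x axis of clamp, either way round below 0.07 rad and y of carton_mid in the frame of clamp between -0.114 and -0.056 m), for 0.1 s.
4. the sliding jaw is up against the carton (value of joint jaw between 0.116 and 0.1245 m), for 0.2 s.
At the end, for the whole second after the job is handed in: The carton stands flat on the desk, at rest, its back within 5 mm of the rail and square to it within 0.07 rad, its left end within 5 mm of the fixed jaw; the sliding jaw is up against it (gap between the jaws 116 to 124.5 mm for the 120 mm carton) and the release lever has sprung up again (all of step 4 and x of carton_mid in the frame of clamp between -0.05 and -0.041 m and angle between the x axis of carton_mid and the x axis of clamp, either way round below 0.07 rad and y of carton_mid in the frame of clamp between -0.065 and -0.056 m and value of joint release below 0.14 rad and height (world z) of carton_mid below 0.036 m and angle between carton_mid's own z axis and vertical below 0.06 rad and linear speed of carton below 0.02 m/s); the robot touches nothing.
It fails at once if the carton is lifted or tipped (height (world z) of carton_mid above 0.043 m or angle between carton_mid's own z axis and vertical above 0.2 rad).
It fails at once if one of the other things on the desk is pushed away (distance of any of label_roll, small_jar, pliers, mug, component_box, glue_stick from where it was at the start of the episode above 0.02 m).
It also fails if it takes over 54 s, if anything falls off the work surface, if the arm or the gripper's body presses on something with over 40 N, if the wrist force passes 120 N, or if a joint passes its speed limit or range.

ROBOT

A 6-joint arm with a two-finger parallel gripper is mounted at the origin on the work surface; the furniture and walls round the work are solid. World frame = base frame: x ahead of the robot, y to its left, z up, the work surface at z = 0. Lengths are in m, angles in rad, forces in N, time in s.
With the tool pointing down it reaches from about 0.3 to 0.875 m from the base axis. Payload 6.4 kg.
Tool frame: the origin (TCP) lies midway between the tips of the shut fingers; the grasp point (between the pads) lies behind it (r.hold_point_z is the z of the grasp point in the tool frame, in m); z points along the fingers, y is the line along which they close (so a half turn about z gives the same grasp; the last joint's range is limited). The gripper opens to 88 mm and grips with 3 to 60 N. Pads are 18 mm wide; open, the fingers measure 123 mm over their backs; the gripper's body (75 mm by 187 mm) begins 45 mm behind the grasp point.
Start: joints at [-0.206, 0.181, 1.607, -0, 1.354, -0.206], TCP at [0.575, 0, 0.239] pointing down, gripper open.
Joint ranges: [-2.99, 2.99], [-0.89, 2.07], [0.3, 2.58], [-1.14, 4.28], [0, 2.63], [-3.12, 3.12]. Speed limits (rad/s): [2.57, 2.57, 3.01, 3.14, 3.14, 3.14].

INTERFACE

Orientations are given as a unit quaternion [w, x, y, z].
In Python, from cell import r, read_camera, calibration gives the robot as it stands. Calls block until the motion is done:
- r.move_pose(position, orientation): joint-space move of the TCP to a pose.
- r.line_to(position, attitude=None, velocity=0.15): straight line of the TCP; attitude=None keeps the orientation; velocity is the mean speed in m/s.
- r.move_j(angles): joint-space move.
- r.open_gripper() and r.grab(newtons=None): open the fingers fully, or close them until they stop; newtons is the grip in N (None keeps the last).
- r.dwell(seconds).
- r.ik(position, orientation): joint angles nearest the present ones, or None.
- read_camera(name): name is "scene" or "side" or "wrist"; returns the picture (400x640x3 uint8, red, green, blue); there is no depth.
- calibration(name): a dict with "vertical_fov" (degrees; the focal length in pixels is half the picture's height over the tangent of half this angle, whatever the lens; pixels are square), "cx", "cy" (the principal point, pixels), "extrinsics" (4x4, takes a point from camera to world coordinates); the wrist camera has in their place "T_tool_cam" (4x4, takes a point from camera to tool coordinates, whose origin is the TCP and whose axes are the flange's). Camera axes: x right, y up, looking along -z (the intrinsics and any distortion apply to the point x, -y, -z); pixel columns grow to the right and rows downward; lengths in m; the calibration is good to about 2 mm. A picture is of the moment at which its call begins: read the wrist's pose just before it. calibration takes no time and is no camera call.
A pose or a line that the arm cannot do raises r.MotionError and nothing moves.
- r.sign_off(): hands the job in; it is judged then, once.
Readings, each from a call of its own:
- r.get_t(): time.
- r.get_qpos(): joint angles.
- r.get_dq(): joint speeds.
- r.get_effort(): joint torques, N m.
- r.get_tcp_pos(): TCP position.
- r.get_tcp_rot(): TCP orientation.
- r.get_ft_force(): force on the tool from outside, world axes, zero at the start.
- r.get_moment(): the same for the moment, N m.
- r.get_width(): opening from 0.0 (shut) to 1.0 (fully open).
- r.get_finger_force(): force on a finger pad.
Only numpy, scipy, OpenCV 4.12 (cv2) and the standard library are available. Lean on these libraries where they do the work, as an engineer would, in place of code of your own. Each camera call takes 0.05 s, during which the arm holds its last target. There are 200 camera calls.

## Working session

There is one attempt and no reset: what is moved stays moved. The work goes in short steps, each a Python script; the robot and the scene stay as the last script left them, time stands still between calls to the robot, and variables do not carry over. Pictures are saved under pics/ and viewed, at most 10 in all, crops included, and the job is handed in when it is done.

```bash
mkdir -p pics; ls; python3 - <<'E'
from cell import r, read_camera, calibration
import cv2, numpy as np
np.set_printoptions(precision=4,suppress=True)
for n in ("scene","side","wrist"):
    cv2.imwrite(f"pics/{n}0.png", read_camera(n)[:,:,::-1]); print(n, calibration(n))
print(r.get_tcp_pos(), r.get_tcp_rot(), r.hold_point_z, r.get_t())
E
```

```text
pics
scene {'vertical_fov': 50.74031231338061, 'cx': 314.4899358473536, 'cy': 195.11291110543746, 'extrinsics': array([[ 0.8336,  0.3496, -0.4278,  0.0414],
       [-0.5524,  0.5205, -0.6511, -0.7138],
       [-0.0049,  0.779 ,  0.627 ,  0.7397],
       [ 0.    ,  0.    ,  0.    ,  1.    ]])}
side {'vertical_fov': 49.935148122903776, 'cx': 319.7928506957623, 'cy': 201.40451102238123, 'extrinsics': array([[-0.9986,  0.0145, -0.0502,  0.4575],
       [-0.0482, -0.6273,  0.7773,  0.8069],
       [-0.0202,  0.7787,  0.6271,  0.7508],
       [ 0.    ,  0.    ,  0.    ,  1.    ]])}
wrist {'vertical_fov': 61.517295041155826, 'cx': 324.7916099243984, 'cy': 203.17656941236535, 'T_tool_cam': array([[ 0.0013,  0.9475,  0.3197,  0.0839],
       [ 1.    , -0.0009, -0.0015,  0.0015],
       [-0.0012,  0.3197, -0.9475, -0.1463],
       [ 0.    ,  0.    ,  0.    ,  1.    ]])}
[0.5746 0.0001 0.2381] [-0.0005  0.7071  0.7071 -0.0004] -0.0187 0.15
```

View pics/scene0.png

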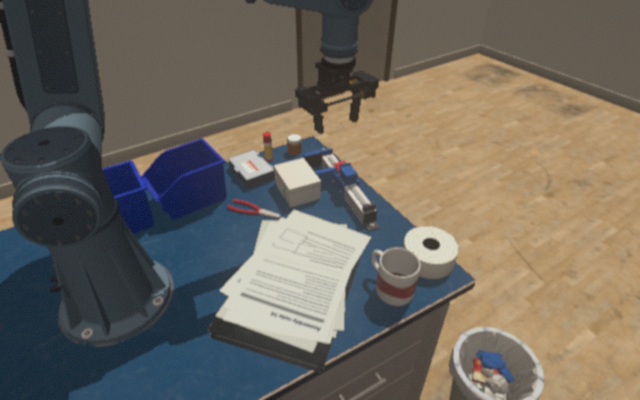

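View pics/wrist0.png

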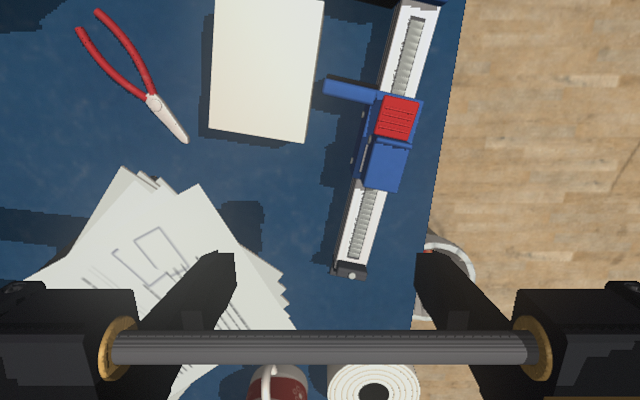

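The wrist view shows the carton at (265,70), the paddle at (397,118) and the rail's right end at (350,270). The fixed jaw is out of view at the top, so I'll move left and look again.

```bash
cat > h.py <<'E'
from cell import r, read_camera, calibration
import cv2, numpy as np
from scipy.spatial.transform import Rotation as R
np.set_printoptions(precision=4,suppress=True)
def rot(q): return R.from_quat(q,scalar_first=True).as_matrix()
def wristT():
    T=np.eye(4); T[:3,:3]=rot(r.get_tcp_rot()); T[:3,3]=r.get_tcp_pos()
    return T@calibration("wrist")["T_tool_cam"]
def cam(n,T=None):
    c=calibration(n); return c, (c["extrinsics"] if n!="wrist" else T)
def pix2w(n,uv,z,T=None):
    c,T=cam(n,T); f=200/np.tan(np.radians(c["vertical_fov"]/2))
    d=T[:3,:3]@np.array([(uv[0]-c["cx"])/f,-(uv[1]-c["cy"])/f,-1]); o=T[:3,3]
    return o+d*(z-o[2])/d[2]
def w2pix(n,P,T=None):
    c,T=cam(n,T); f=200/np.tan(np.radians(c["vertical_fov"]/2))
    p=(np.atleast_2d(P)-T[:3,3])@T[:3,:3]
    return np.c_[c["cx"]+f*p[:,0]/-p[:,2], c["cy"]-f*p[:,1]/-p[:,2]]
E
python3 - <<'E'
from h import *
r.move_pose([0.575,0.12,0.30],r.get_tcp_rot())
r.dwell(.2)
T=wristT(); im=read_camera("wrist"); np.save("T1.npy",T)
cv2.imwrite("pics/w1.png",cv2.resize(im[:,:,::-1],(800,500),interpolation=cv2.INTER_CUBIC)); cv2.imwrite("w1raw.png",im[:,:,::-1])
print(T, r.get_t())
E
```

```text
[[ 1.      0.0001  0.0026  0.5769]
 [-0.0009  0.9475  0.3198  0.2022]
 [-0.0024 -0.3198  0.9475  0.4449]
 [ 0.      0.      0.      1.    ]] 1.0
```

View pics/w1.png

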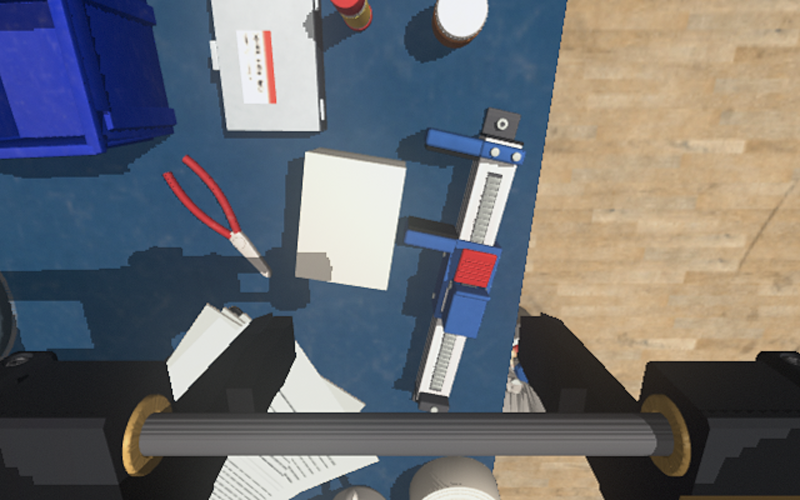

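The view shows the paddle centre at (475,268), the fixed jaw from (430,128) to (523,158), the end stop at (432,402), and the carton's top corners at about (306,158), (405,167), (388,290) and (295,276), all in 800-wide scale. I'll zoom in to get precise corners.

```bash
python3 - <<'E'
import cv2
im=cv2.imread("w1raw.png")
a=cv2.resize(im[80:225,225:425],None,fx=4,fy=4,interpolation=cv2.INTER_CUBIC)
for k in range(0,200,20): cv2.putText(a,str(225+k),(k*4,8),0,.3,(0,255,255)); cv2.line(a,(k*4,0),(k*4,4),(0,255,255))
for k in range(0,145,20): cv2.putText(a,str(80+k),(0,k*4+4),0,.3,(0,255,255))
cv2.imwrite("pics/w1z.png",a)
E
```

```text
(no output)
```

View pics/w1z.png

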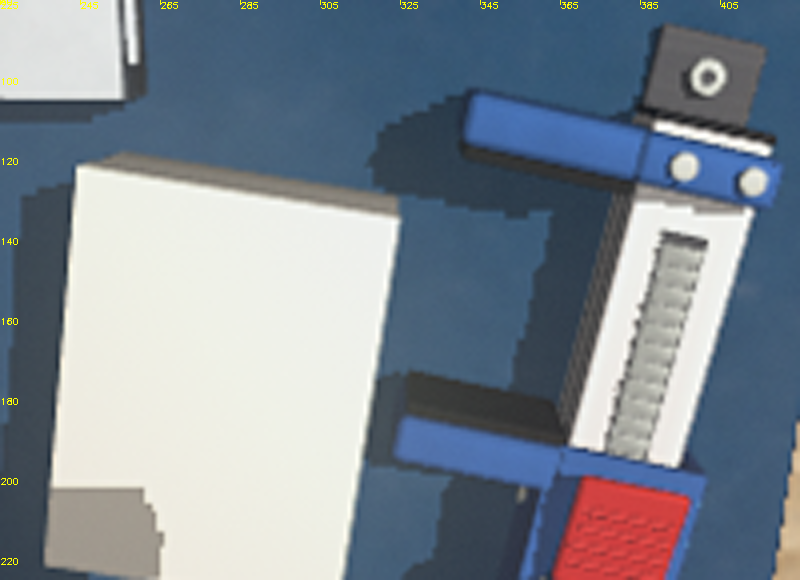

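```bash
cat > fit.py <<'E'
from h import *
from scipy.optimize import least_squares
T=np.load("T1.npy")
W=lambda u,v,z: pix2w("wrist",(u,v),z,T)[:2]
def M(p): c,s=np.cos(p[2]),np.sin(p[2]); return np.array([[c,-s],[s,c]])
pts=[]  # world, lambda gap->clamp pt
pad=[((371.2,199.3),(1,1)),((397.5,204.5),(35,1)),((392,231.2),(35,-1)),((364,226.4),(1,-1))]
def res(p):
    A=M(p); inv=lambda w:A.T@(w-p[:2])*1000; g=p[3]*1000; e=[]
    for uv,(x,s) in pad: e+=list(inv(W(*uv,.066))-[x,-(g+26)+s*18.5])
    e+=list(inv(W(343.2,102.5,.053))-[-55,19])
    e+=[inv(W(340.7,115.7,.053))[0]+55, inv(W(325.7,183.7,.053))[0]+55]
    e+=list(inv(W(323.2,194.2,.053))-[-55,-g-19])
    for uv in [(383.2,128.7),(367.5,190.7)]: e.append(inv(W(*uv,.040))[0])
    for uv in [(413.7,132.5),(395.7,196.2)]: e.append(inv(W(*uv,.040))[0]-36)
    return np.array(e)
s=least_squares(res,[.68,.27,-.2,.09],loss="soft_l1"); p=s.x; print(p, res(p).round(1))
C=np.array([W(*uv,.062) for uv in [(244.5,121.2),(325,134.2),(310.4,232),(236,220.8)]])
print(C, np.linalg.norm(np.diff(C,axis=0),axis=1)); c=C.mean(0)
d=(C[1]-C[0])/90+0; e=C[1]-C[2]; yaw=np.arctan2(-e[0],e[1])
print("carton",c,yaw,"yaw2",np.arctan2(d[1],d[0]),"in clamp",M(p).T@(c-p[:2]),yaw-p[2])
np.save("clamp.npy",p)
E
python3 fit.py
```

```text
[ 0.6461  0.159  -0.2046  0.0724] [ 0.3 -1.3 -1.5 -1.3  1.3  1.   0.2  0.2  0.4 -0.   0.8  0.3  0.   0.9
 -1.  -0.7 -0.5 -0.1]
[[0.4867 0.1692]
 [0.5762 0.1549]
 [0.558  0.0353]
 [0.4671 0.0502]] [0.0906 0.1209 0.0921]
carton [0.522  0.1024] -0.15081735352459968 yaw2 -0.15868318408593893 in clamp [-0.11   -0.0806] 0.05374023255095822
```

```bash
cat >> h.py <<'E'
P=np.load("clamp.npy"); Rz=R.from_euler("z",P[2])
def cl(x,y,z):  # clamp mm -> world
    return Rz.apply([x/1000,y/1000,0])+[P[0],P[1],z/1000]
def tocl(w): return Rz.inv().apply(np.array(w)-[P[0],P[1],0])*1000
Q0=R.from_quat([0,.70710678,.70710678,0],scalar_first=True)
def qy(a): # a=0: tool y along clamp x, tool x along clamp +y
    return (R.from_euler("z",P[2]+a)*Q0).as_quat(scalar_first=True)
E
python3 - <<'E'
from h import *
T=np.load("T1.npy")
for n,uv,z in [("pliers tip",(215,220),.005),("pliers joint",(190,190),.005),("pliers handle",(132,140),.005),("box corner",(257,104),.035),("glue",(282,8),.092)]:
    w=pix2w("wrist",uv,z,T); print(n,w,tocl(w))
for n,uv in [("mug",(397,262)),("roll",(431,243))]:
    w=pix2w("scene",uv,.096 if n=="mug" else .052); print(n,w,tocl(w))
print(w2pix("scene",[cl(18,-98,66)]))
for nm,p,a in [("press",cl(18,-95,59),0),("end",cl(18,-206,59),0),("push",cl(-170,-81,33),-np.pi/2),("push+",cl(-170,-81,33),np.pi/2),("back",cl(-30,-225,33),0)]:
    print(nm,p,r.ik(p,qy(a)))
E
```

```text
pliers tip [0.4213 0.0288 0.005 ] [-193.6964 -173.1703    5.    ]
pliers joint [0.3918 0.0728 0.005 ] [-231.5216 -136.1264    5.    ]
pliers handle [0.325  0.1405 0.005 ] [-310.6566  -83.3378    5.    ]
box corner [0.4965 0.1865 0.035 ] [-152.0626   -3.4917   35.    ]
glue [0.5365 0.2741 0.092 ] [-130.7291   90.3648   92.    ]
mug [ 0.4999 -0.3194  0.096 ] [ -45.966  -498.1677   96.    ]
roll [ 0.6345 -0.2923  0.052 ] [  80.3478 -444.2555   52.    ]
[[342.4314 163.6438]]
press [0.6444 0.0623 0.059 ] [-0.0865  0.5374  1.5278 -0.      1.0765  0.118 ]
end [ 0.6219 -0.0463  0.059 ] [-0.2644  0.4935  1.5948 -0.      1.0533 -0.0599]
push [0.4632 0.1142 0.033 ] [-0.0077  0.271   1.9831 -0.      0.8875  1.7677]
push+ [0.4632 0.1142 0.033 ] [-0.0077  0.271   1.9831 -0.      0.8875 -1.3739]
back [ 0.571  -0.0552  0.033 ] [-0.3032  0.4446  1.7354 -0.      0.9616 -0.0986]
```

```bash
python3 - <<'E'
from h import *
q=qy(0)
r.grab(20)
r.move_pose(cl(18,-99,100),q)
r.line_to(cl(18,-99,70),velocity=.1)
f0=r.get_ft_force(); print("f0",f0)
for z in np.arange(67,56,-1):
    r.line_to(cl(18,-99,z),velocity=.03); f=r.get_ft_force()-f0
    print(z,r.get_tcp_pos()[2].round(4),f.round(1))
    if f[2]>14: break
r.dwell(.25)
print(r.get_t())
E
```

```text
f0 [-0.0598  0.4716  0.2827]
67 0.0673 [ 0.8 -0.9  0.1]
66 0.0665 [ 0.7 -0.1  1.6]
65 0.0654 [2.2 0.4 1.4]
64 0.0642 [2.1 0.8 3.6]
63 0.0631 [1.3 1.  3. ]
62 0.0621 [2.3 1.1 2.7]
61 0.0611 [1.5 1.1 3.7]
60 0.0605 [0.9 1.8 7.2]
59 0.0603 [-1.9  1.3 10.6]
58 0.0602 [-6.3  1.7 17.8]
6.3833
```

```bash
python3 - <<'E'
from h import *
f0=np.array([-.06,.47,.28])
r.line_to(cl(18,-99,58.7),velocity=.03)
def go(y,v):
    r.line_to(cl(18,y,58.7),velocity=v); f=Rz.inv().apply(r.get_ft_force()-f0)
    t=tocl(r.get_tcp_pos()); print(y,t.round(1),f.round(1)); return f
for y in (-107,-115,-150,-185,-198): go(y,.05)
for y in range(-200,-216,-2):
    if go(y,.03)[1]>12: break
print(r.get_t())
r.dwell(.1)
cv2.imwrite("pics/s2.png",cv2.resize(read_camera("scene")[120:260,230:430,::-1],None,fx=4,fy=4,interpolation=cv2.INTER_CUBIC))
E
```

```text
-107 [  18.2 -107.6   60.3] [-3.4 -1.  14.6]
-115 [  18.1 -115.7   60.3] [-3.8 -2.1 14.1]
-150 [  17.8 -150.5   60.3] [-5.  -1.  15.9]
-185 [  17.5 -185.6   60.2] [-5.1 -1.5 16.6]
-198 [  17.9 -197.4   60.3] [-3.9  3.6 15.1]
-200 [  18.  -198.4   60.4] [-2.5  7.  14.2]
-202 [  18.3 -200.    60.4] [-2.8  8.9 14.9]
-204 [  18.5 -201.9   60.5] [-2.   9.6 14. ]
-206 [  18.6 -203.6   60.6] [-2.1  9.2 14.2]
-208 [  18.5 -203.8   60.6] [-1.  17.8 14.6]
10.6083
```

View pics/s2.png

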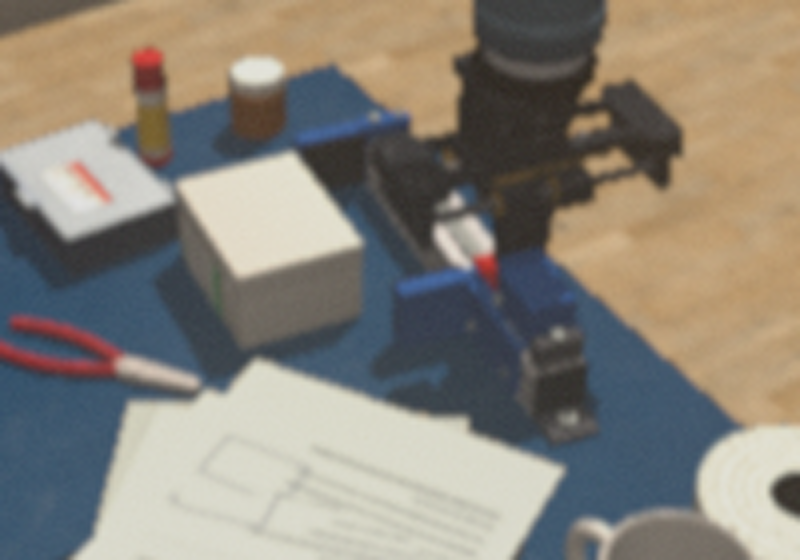

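The jaw sits against the end stop (saddle end at 520,370), and TCP y of -203.8 matches a 170 mm gap. Next I'll lift off and push the carton in.

```bash
python3 - <<'E'
from h import *
r.line_to(cl(18,-203,110),velocity=.15)
q=qy(-np.pi/2)
r.open_gripper()
r.move_pose(cl(-190,-81,120),q)
r.line_to(cl(-190,-81,33),velocity=.15)
f0=r.get_ft_force()
def go(x,v):
    r.line_to(cl(x,-81,33),velocity=v); f=Rz.inv().apply(r.get_ft_force()-f0)
    print(x,tocl(r.get_tcp_pos()).round(1),f.round(1)); return f
for x in (-160,-140,-120,-108): go(x,.05)
for x in np.arange(-106,-88,2):
    if go(x,.03)[0]<-9: break
T=wristT(); im=read_camera("wrist"); np.save("T3.npy",T)
cv2.imwrite("pics/w3.png",im[:,:,::-1]); print(r.get_t())
E
```

```text
-160 [-160.1  -81.1   32.8] [-0.3  1.3 -0.7]
-140 [-139.7  -81.1   33. ] [ 0.6  1.  -0. ]
-120 [-119.7  -81.    33. ] [-0.6  0.7  0. ]
-108 [-107.5  -81.    33.1] [-0.8  0.6 -1. ]
-106 [-106.  -81.   33.] [ 0.6  0.2 -0.3]
-104 [-104.4  -80.9   32.9] [-3.1  1.5  0.6]
-102 [-104.3  -80.9   32.6] [-10.9   0.9   6.2]
17.9583
```

View pics/w3.png

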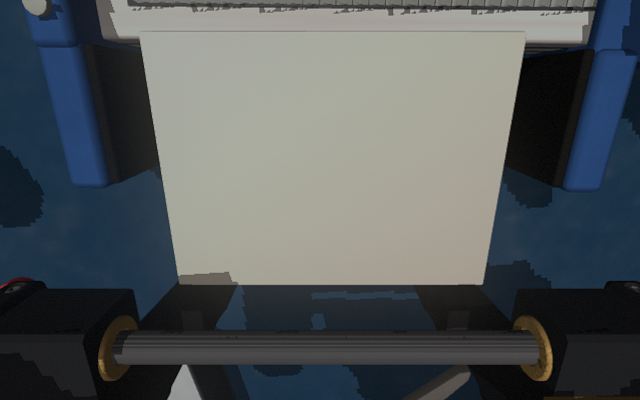

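The carton is square between the open jaws with its back edge at row 32, apparently against the rail. I'll check that numerically, then close the jaw.

```bash
python3 - <<'E'
from h import *
T=np.load("T3.npy")
for uv in [(140,32),(525,32),(484,285),(178,285)]: print(tocl(pix2w("wrist",uv,.062,T)).round(1))
f=Rz.inv().apply(r.get_ft_force()); print(f)
r.line_to(cl(-125,-81,33),velocity=.1); r.line_to(cl(-125,-81,110),velocity=.2)
r.grab(20)
q=qy(0)
r.move_pose(cl(-32,-228,110),q)
r.line_to(cl(-32,-228,33),velocity=.15)
f0=r.get_ft_force()
def go(y,v):
    r.line_to(cl(-32,y,33),velocity=v); f=Rz.inv().apply(r.get_ft_force()-f0)
    print(y,tocl(r.get_tcp_pos()).round(1),f.round(1)); return f
for y in (-205,-190,-175,-160): 
    if go(y,.05)[1]<-15: break
else:
  for y in np.arange(-157,-142,1.5):
    if go(y,.03)[1]<-12: break
print(r.get_t())
im=read_camera("wrist"); np.save("T4.npy",wristT()); cv2.imwrite("pics/w4.png",im[:,:,::-1])
E
```

```text
[ -2.2 -22.4  62. ]
[  -2.1 -142.6   62. ]
[ -93.1 -143.8   62. ]
[-93.2 -21.5  62. ]
[-8.7528  0.7511  7.3065]
-205 [ -32.  -204.7   33.1] [-0.3  0.4 -0.2]
-190 [ -32.1 -189.5   32.9] [0.5 0.4 0.4]
-175 [ -32.1 -174.4   33. ] [0.7 0.2 0.2]
-160 [ -32.1 -159.6   33. ] [-0.6  0.9 -1.2]
-157.0 [ -32.1 -157.    33. ] [-1.4 -0.7 -0.5]
-155.5 [ -32.1 -155.9   33. ] [-1.6 -4.3  0.7]
-154.0 [ -32.  -154.4   33. ] [-0.7 -4.6  0.6]
-152.5 [ -32.  -152.3   33. ] [-0.8 -1.5 -0. ]
-151.0 [ -32.  -151.1   33. ] [-0.2 -3.2  0.6]
-149.5 [ -32.  -150.3   33. ] [-1.  -6.5  0.5]
-148.0 [ -32.  -150.1   33. ] [ -2.  -12.    2.9]
-146.5 [ -32.  -150.1   33. ] [ -3.5 -18.5   2.1]
26.425
```

View pics/w4.png

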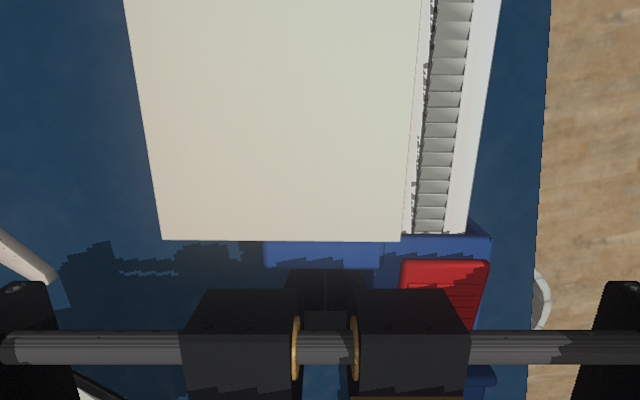

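The jaw is pressed up against the carton's right end (row 241) and the force rise at -150 mm confirms contact. Next I'll back off and check from above.

```bash
python3 - <<'E'
from h import *
r.line_to(cl(-32,-165,33),velocity=.1); r.line_to(cl(-32,-165,130),velocity=.2)
r.move_pose(cl(-45,-120,200),qy(0)); r.dwell(.2)
T=wristT(); im=read_camera("wrist"); np.save("T5.npy",T)
cv2.imwrite("pics/w5.png",im[:,:,::-1]); print(r.get_t())
print(w2pix("wrist",[cl(0,-120,62),cl(0,0,62),cl(-90,0,62),cl(-90,-120,62),cl(0,0,53),cl(18,-146,66)],T))
E
```

```text
28.125
[[375.9939 190.6616]
 [383.7749  39.1559]
 [265.3829  39.1351]
 [273.0709 190.5285]
 [381.901   40.7887]
 [395.479  220.0775]]
```

View pics/w5.png

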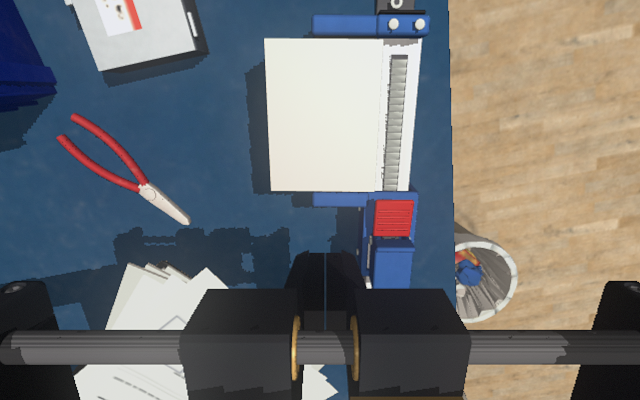

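The carton's corners at (265,38), (383,39), (376,191) and (270,191) match the prediction for a seated carton within 2–3 px. The paddle, at (393,218), agrees with a gap of about 120 mm.

```bash
python3 -c "
from h import *
print(r.sign_off(), r.get_t())"
```

```text
the job is handed in; nothing more can be done
the job is handed in; nothing more can be done
```

The carton is clamped: its back is against the rail, its left end is at the fixed jaw, and the sliding jaw is snug against it (gap about 120 mm by camera). I handed the job in at about 28 s; no verdict came back.

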